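# Lock the red dish's clamp with the flat driver

## Robot

A 6-joint arm with a two-finger parallel gripper is mounted at the origin on the work surface. World frame = base frame: x ahead of the robot, y to its left, z up, the work surface at z = 0. Lengths are in m, angles in rad, forces in N, time in s.
With the tool pointing down it reaches from about 0.375 to 0.975 m from the base axis. Payload 3.8 kg.
Tool frame: the origin (TCP) lies at the very end of the fingers, on their centre line; the grasp point (between the pads) lies 19 mm behind it; z points along the fingers, y is the line along which they close (so a half turn about z gives the same grasp; the last joint's range is limited). The gripper opens to 85 mm and grips with 20 to 120 N. Pads are 22 mm wide; open, the fingers measure 114 mm over their backs; the gripper's body (76 mm by 85 mm) begins 54 mm behind the grasp point. The pads swing forward as they close: fully open they stand 13 mm farther back than shut.
Start: joints at [1.066, 0.264, 1.604, -0, 1.274, -0.037], TCP at [0.304, 0.602, 0.231] pointing down, gripper open.
Joint ranges: [-2.63, 2.63], [-0.94, 2.18], [0.31, 2.57], [-1.31, 4.45], [0, 2.66], [-2.55, 2.55]. Speed limits (rad/s): [2.57, 2.57, 3.14, 3.14, 3.14, 3.14].

## Interface

Orientations are given as a rotation vector (axis times angle).
In Python, from workcell import read_state, read_camera, calibration, finish_job gives the robot as it stands.
- The arm moves only by the tool step_arm, never from a script. Its argument "commands" is a list of rows, each an object of numbers: "fingers": the gripper's target within -1 to 1 (shut at 1, half-way at 0, fully open at -1); "dx", "dy", "dz": the shift along the tool's x, y, z in m; "roll": the turn about the tool's z in degrees. In form: [{"fingers": .., "dx": .., "dy": .., "dz": .., "roll": ..}, ...]. A call has 1 to 8 rows; each row is the pose to reach, as a shift and turn from the pose commanded when the call began, along the tool's axes at that moment; what a row does not reach only later rows make up. A row lasts 1/8 s, in which the tool goes at most 62.5 mm and 10.7 degrees, less where a joint would pass 70% of its speed; a pose out of reach is approached as far as the arm can. A call with a gripper value outside its range is refused whole. The fingers move at their own pace and stop on an object; "squeeze" is the grip in N (left out, the last holds). Time passes only in rows, so rows that repeat a pose let the fingers close. It gives the time, the measured TCP pose, the force, the opening and the grip force at its end, in the units of the state.
- read_state(): the state, without advancing time (a new reading comes with each control period).
- read_camera(name): name is "scene" or "top" or "wrist"; returns (picture, depth): 400x640x3 uint8, blue, green, red; 400x640 float32, m along the optical axis (not along the pixel's ray), 0 where there is no reading.
- calibration(name): a dict with "intrinsics" (3x3 intrinsics, pixels), "world_to_cam" (4x4, takes a point from world to camera coordinates). Camera axes: x right, y up, looking along -z (the intrinsics and any distortion apply to the point x, -y, -z); pixel columns grow to the right and rows downward; lengths in m; the calibration is good to about 2 mm. The wrist camera is an equidistant fisheye: a pixel r from the principal point sees the ray r / f radians off the axis. A picture is of the moment at which its call begins: read the wrist's pose just before it. calibration takes no time and is no camera call; for the wrist camera it gives the pose at the moment of the call.
- finish_job(): hands the job in; it is judged then, once.
The state is a dict: "time": time; "q": joint angles; "joint_vel": joint speeds; "joint_torque": joint torques, N m; "tool_pos": TCP position; "tcp_rot": TCP orientation; "wrist_force": force on the tool from outside, world axes, zero at the start; "torque": the same for the moment, N m; "width": opening from 0.0 (shut) to 1.0 (fully open); "grip_force": force on a finger pad.
Only numpy, scipy, OpenCV 4.12 (cv2) and the standard library are available. Lean on these libraries where they do the work, as an engineer would, in place of code of your own. Each camera call takes 0.05 s, during which the arm holds its last target. There are 200 camera calls.

## Task

The red lacquered dish is not yet clamped in its sanding jig: take the blue-handled flat driver from its wooden stand, set its blade in the slot of the brass screw beside the red dish, and keeping it seated turn the screw clockwise (seen from above) until it stops, with the slot pointing straight at the dish. Then put the driver back upright in its stand and let go. Turn the screw only with the driver, and leave the black dish's clamp alone.

Things in the scene. Friction and masses are not known exactly. Their poses are not given: they have to be found in the camera images.
- driver: Loose flat driver, 0.15-0.24 kg, upright in its stand. Origin: middle of blade's lower edge; z up the driver, x along blade width. Heights from origin, mm: blade 24 (x) by 4 (y), 0-16; round shank d24, to 50; flange d50, to 56; blue handle 26 square, flats facing x and y, to 122: grip at 94. Stand: fixed block 85x85, 60 tall, 36 mm square hole at the driver's start; flange rests on top, blade 10 above table.
- red_jig: Fixed plywood jig 210x120x15 mm with a red dish (d110, top at 41) and, at its other end, a round brass slotted screw head, d46, on a steel cam. Origin: on the screw's vertical axis at table level; x points at the dish's centre, 90 mm off. Head top 54 mm above table, slot floor 41; slot crosses the head, 10 wide, flaring to 18 in its top 5 mm. A like jig holds a black dish; the places swap.
- red_cam (a joint): Brass screw by the red dish, rad: grows clockwise from above; 0 open, 1.1 hard stop (locked). The slot lies (1.1 - value) rad anticlockwise of the jig's x axis, so at the stop it points at the dish. Starts at 0 to 0.4; stays where left; turns with about 0.1 N m. The blade has about 0.26 rad of play in the slot either way, so the driver must turn that much farther than the screw.
- black_cam (a joint): The like screw beside the black dish, rad, with the same sense and range; fully open (0) at the start, to be left so.
Not all that is in view belongs to the job. Of the things that look like the driver, the largest one is meant.

How it is judged:
By the outcome, as a careful person would: the job done as asked, in the order asked, and still so for the second after the job is handed in, with the robot touching nothing.
It also fails if it takes over 51 s, if anything falls off the work surface, if the arm or the gripper's body presses on something with over 40 N, if the wrist force passes 120 N, or if a joint passes its speed limit or range.

## Working session

There is one attempt and no reset: what is moved stays moved. The work goes in short steps, Python scripts to look and compute and a tool call to move; the robot and the scene stay as the last step left them, time stands still between calls to the robot, and variables do not carry over. Pictures are saved under pics/ and viewed, at most 10 in all, crops included, and the job is handed in when it is done.

Besides the shell and the picture viewer there is one more tool, called as name(argument=value, ...) on one line, values as JSON. step_arm: Moves the arm, as the interface text tells. Its arguments: {"type":"object","properties":{"commands":{"type":"array","items":{"type":"object","properties":{"fingers":{"type":"number"},"dx":{"type":"number"},"dy":{"type":"number"},"dz":{"type":"number"},"roll":{"type":"number"}}}},"squeeze":{"type":"number"}},"required":["commands"]}

```bash
mkdir -p pics; ls
cat > h.py <<'E'
import numpy as np,cv2
from workcell import *
def ray(name,uv,cal=None):
    c=cal or calibration(name);K=np.array(c["intrinsics"]);T=np.array(c["world_to_cam"])
    x=(uv[0]-K[0,2])/K[0,0];y=(uv[1]-K[1,2])/K[1,1]
    if name=="wrist":
        r=np.hypot(x,y);s=np.sin(r)/r if r>1e-9 else 1;d=np.array([x*s,-y*s,-np.cos(r)])
    else: d=np.array([x,-y,-1.])
    R=T[:3,:3];return -R.T@T[:3,3],R.T@d
def onz(name,uv,z,cal=None):
    o,d=ray(name,uv,cal);return o+d*(z-o[2])/d[2]
E
python3 - <<'E'
from h import *
for n in("top","scene"):
    p,d=read_camera(n);cv2.imwrite(f"pics/{n}0.png",p);np.save(f"{n}0.npy",d)
    c=calibration(n);print(n,{k:np.round(v,3).tolist() if not isinstance(v,str) else v for k,v in c.items()})
print(read_state())
E
```

```text
pics
top {'intrinsics': [[488.41, 0.0, 320.417], [0.0, 488.41, 201.614], [0.0, 0.0, 1.0]], 'world_to_cam': [[-0.029, -1.0, -0.003, 0.003], [0.997, -0.029, 0.071, -0.514], [-0.071, -0.001, 0.997, -0.985], [0.0, 0.0, 0.0, 1.0]]}
scene {'intrinsics': [[486.132, 0.0, 328.503], [0.0, 486.132, 195.636], [0.0, 0.0, 1.0]], 'world_to_cam': [[0.369, 0.93, 0.004, -0.192], [-0.735, 0.289, 0.614, 0.359], [0.57, -0.229, 0.789, -1.443], [0.0, 0.0, 0.0, 1.0]]}
{'time': 0.1, 'q': array([ 1.06612246e+00,  2.64695685e-01,  1.60524552e+00, -1.88071377e-05,
        1.27371668e+00, -3.68992522e-02]), 'joint_vel': array([-0.00064788, -0.0020348 , -0.00426118,  0.00168622,  0.00056131,
        0.00014824]), 'joint_torque': array([-4.74281751e-04, -5.16704357e+01, -3.68591630e+01,  9.59104455e-06,
        6.26114546e-03,  1.00015868e-05]), 'tool_pos': array([0.30404111, 0.60189759, 0.23007013]), 'tcp_rot': array([-0.727965  , -3.05553591,  0.00313286]), 'wrist_force': array([ 0.36384883, -0.08872718,  0.4454988 ]), 'torque': array([-0.00691967, -0.02481319,  0.00521423]), 'grip_force': 0.0, 'width': 0.9946080382901253}
```

View pics/top0.png

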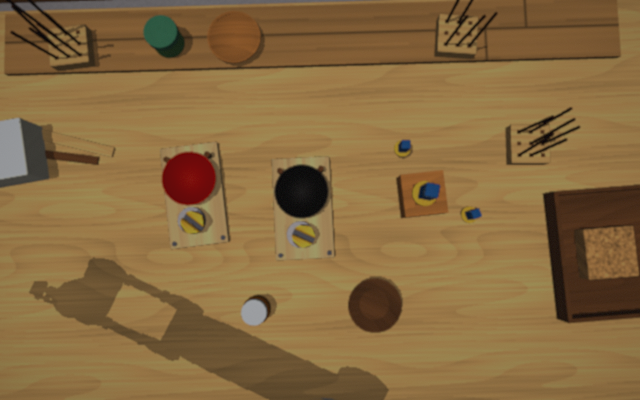

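View pics/scene0.png

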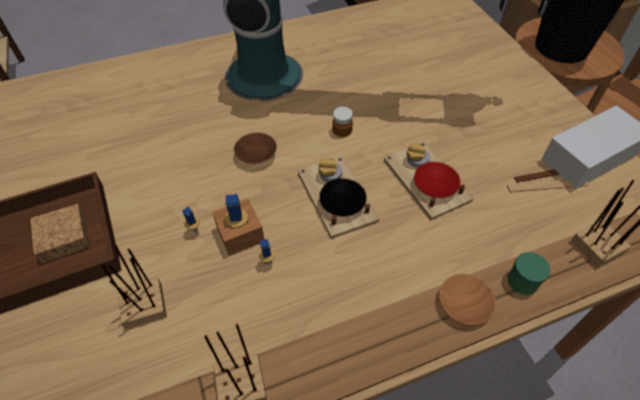

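Lookalikes in the top view: a small driver at (403,147), the large one in the wooden stand at (428,191), and a small one at (472,213). I choose (428,191), since it is the largest and is in the stand. The red jig is at (192,200) with its screw at (192,222). The black jig is at (303,210).

```bash
cat > m.py <<'E'
from h import *
p=cv2.imread("pics/top0.png");h=cv2.cvtColor(p,cv2.COLOR_BGR2HSV)
def comps(m,box):
    u0,v0,u1,v1=box;mm=np.zeros_like(m);mm[v0:v1,u0:u1]=m[v0:v1,u0:u1]
    c,_=cv2.findContours(mm,cv2.RETR_EXTERNAL,cv2.CHAIN_APPROX_NONE)
    return sorted(c,key=cv2.contourArea)[::-1]
red=comps(cv2.inRange(h,(0,180,80),(8,255,255))|cv2.inRange(h,(172,180,80),(180,255,255)),(150,140,235,250))[0]
(u,v),r=cv2.minEnclosingCircle(red);D=onz("top",(u,v),.041);print("dish",u,v,r,D)
blue=cv2.inRange(h,(100,120,50),(125,255,255))
b=comps(blue,(395,165,450,220))[0];print("blue",cv2.minAreaRect(b),cv2.boundingRect(b))
o=cv2.resize(p[140:260,150:240],None,fx=5,fy=5,interpolation=cv2.INTER_CUBIC)
q=cv2.resize(p[165:225,395:455],None,fx=5.8,fy=5.8,interpolation=cv2.INTER_CUBIC)
W=np.zeros((600,800,3),np.uint8);W[:600,:450]=o;W[:348,450:798]=q;cv2.imwrite("pics/crop.png",W)
d=np.load("top0.npy");print(d[222,192],d[191,428])
E
python3 m.py
```

```text
dish 188.29409790039062 177.36935424804688 26.98916244506836 [0.56871011 0.25315754 0.041     ]
blue ((430.5, 190.5), (13.0, 15.0), 90.0) (423, 184, 16, 14)
0.9790292 0.8914674
```

View pics/crop.png

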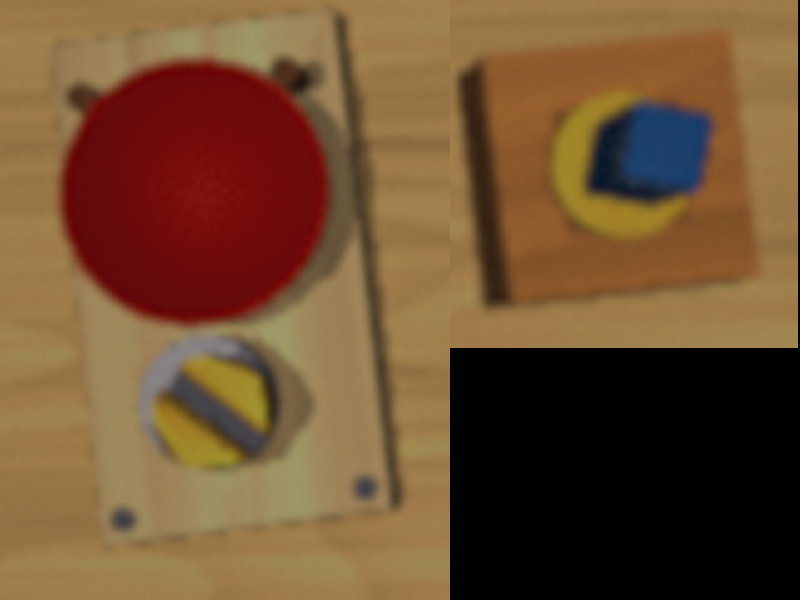

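The crop shows the big driver, with its handle top face centred near full-image (432.6,190) and its edges about 13° off the image axes. The red screw is near (192,221), its slot running from upper left to lower right.

Run:
```python
from h import *
from scipy.spatial.transform import Rotation as R
L=lambda x,y:(150+x/5-.4,140+y/5-.4); Q=lambda x,y:(395+(x-450)/5.8-.4,165+y/5.8-.4)
c=onz("top",Q(668,147),.132);a=onz("top",Q(637,103),.132);b=onz("top",Q(712,120),.132)
f=onz("top",Q(622,165),.066)
e=b-a;print("handle",c,"flange",f,np.linalg.norm(e),np.degrees(np.arctan2(e[1],e[0])))
s=onz("top",L(211,411),.054);s1=onz("top",L(172,383),.054);s2=onz("top",L(258,443),.054)
D=onz("top",(188.3,177.4),.041);j=D-s;print("screw",s,"dish",D,np.hypot(*j[:2]),np.degrees(np.arctan2(j[1],j[0])))
e=s1-s2;print("slot",np.degrees(np.arctan2(e[1],e[0])))
# jig edge angle
g=onz("top",L(340,12),.015)-onz("top",L(398,505),.015);print("edge",np.degrees(np.arctan2(g[1],g[0])))
st=read_state();M=R.from_rotvec(st["tcp_rot"]).as_matrix();print(M.round(3))
d=np.array([f[0],f[1],.3])-st["tool_pos"];print("tool d",M.T@d)
c=calibration("wrist");T=np.array(c["world_to_cam"]);print("wristcam",-T[:3,:3].T@T[:3,3],T[2,:3],c["intrinsics"])
```

```text
handle [ 0.521079   -0.21590261  0.132     ] flange [ 0.52128169 -0.21528473  0.066     ] 0.024091842357049507 -104.53790571960731
screw [0.47849203 0.24352263 0.054     ] dish [0.56864761 0.25314621 0.041     ] 0.09066775893493322 6.092919143910196
slot 53.83641253308895
edge 5.84814201136488
[[-0.893  0.451 -0.001]
 [ 0.451  0.893 -0.002]
 [ 0.    -0.002 -1.   ]]
tool d [-0.56236415 -0.63158778 -0.06865886]
wristcam [0.23140698 0.63915792 0.37232638] [-0.28395925  0.14751121  0.94742155] [[309.70691629   0.         323.09458944]
 [  0.         309.70691629 201.61514884]
 [  0.           0.           1.        ]]
```

step_arm(commands=[{"dx": -0.04, "dy": -0.045, "roll": 5, "fingers": -1}, {"dx": -0.08, "dy": -0.09, "roll": 10, "fingers": -1}, {"dx": -0.12, "dy": -0.135, "roll": 20, "fingers": -1}, {"dx": -0.16, "dy": -0.18, "roll": 30, "fingers": -1}, {"dx": -0.2, "dy": -0.225, "roll": 40, "fingers": -1}, {"dx": -0.24, "dy": -0.27, "roll": 50, "fingers": -1}, {"dx": -0.28, "dy": -0.315, "roll": 60, "fingers": -1}, {"dx": -0.32, "dy": -0.36, "roll": 70, "fingers": -1}])

```text
invalid input
```

```bash
cat > go.py <<'E'
from h import *
import sys
from scipy.spatial.transform import Rotation as R
# go.py x y z yangle_deg : tool-frame shift to reach
def go(x,y,z,ya=None):
    st=read_state();M=R.from_rotvec(st["tcp_rot"]).as_matrix()
    c=np.degrees(np.arctan2(M[1,1],M[0,1]))
    print("t",round(st["time"],2),"pos",st["tool_pos"].round(4),"yang",c.round(2),"tilt z",M[:,2].round(3),"F",st["wrist_force"].round(1),"T",st["torque"].round(2),"w",round(st["width"],3),"g",round(st["grip_force"],1),"q6",st["q"][5].round(2))
    print("d",(M.T@(np.array([x,y,z])-st["tool_pos"])).round(4),"roll",None if ya is None else round(c-ya,2))
if __name__=="__main__": go(*map(float,sys.argv[1:]))
E
python3 go.py .521 -.2155 .23 -14.5
```

```text
t 0.1 pos [0.304  0.6019 0.2301] yang 63.2 tilt z [-0.001 -0.002 -1.   ] F [ 0.4 -0.1  0.4] T [-0.01 -0.02  0.01] w 0.995 g 0.0 q6 -0.04
d [-0.5622 -0.6318  0.0013] roll 77.7
```

step_arm(commands=[{"dx": -0.04, "dy": -0.045, "dz": 0, "roll": 5, "fingers": -1}, {"dx": -0.08, "dy": -0.09, "dz": 0, "roll": 10, "fingers": -1}, {"dx": -0.12, "dy": -0.135, "dz": 0, "roll": 20, "fingers": -1}, {"dx": -0.16, "dy": -0.18, "dz": 0, "roll": 30, "fingers": -1}, {"dx": -0.2, "dy": -0.225, "dz": 0, "roll": 40, "fingers": -1}, {"dx": -0.24, "dy": -0.27, "dz": 0, "roll": 50, "fingers": -1}, {"dx": -0.28, "dy": -0.315, "dz": 0, "roll": 60, "fingers": -1}, {"dx": -0.32, "dy": -0.36, "dz": 0, "roll": 70, "fingers": -1}], squeeze=80)

```text
time: 1.1
tool_pos: [0.4275, 0.135, 0.231]
tcp_rot: [2.355, 2.079, 0.0]
wrist_force: [1.2, -0.0, 0.7]
width: 0.998
grip_force: 0.0
```

```bash
python3 go.py .521 -.2155 .23 -14.5
```

```text
t 1.1 pos [0.4275 0.135  0.231 ] yang -7.11 tilt z [ 0. -0. -1.] F [ 1.2 -0.   0.7] T [ 0.02 -0.09  0.03] w 0.998 g 0.0 q6 0.37
d [-0.3362  0.1361  0.001 ] roll 7.39
```

step_arm(commands=[{"dx": -0.055, "dy": 0.022, "dz": 0, "roll": 3, "fingers": -1}, {"dx": -0.11, "dy": 0.045, "dz": 0, "roll": 6, "fingers": -1}, {"dx": -0.165, "dy": 0.067, "dz": 0, "roll": 7.4, "fingers": -1}, {"dx": -0.22, "dy": 0.089, "dz": 0, "roll": 7.4, "fingers": -1}, {"dx": -0.275, "dy": 0.111, "dz": 0, "roll": 7.4, "fingers": -1}, {"dx": -0.336, "dy": 0.136, "dz": 0, "roll": 7.4, "fingers": -1}, {"dx": -0.336, "dy": 0.136, "dz": 0, "roll": 7.4, "fingers": -1}])

```text
time: 1.98
tool_pos: [0.5231, -0.2166, 0.2305]
tcp_rot: [2.483, 1.924, -0.002]
wrist_force: [0.3, 0.5, 0.0]
width: 0.996
grip_force: 0.0
```

```bash
python3 go.py .521 -.2155 .15 -14.5
python3 - <<'E'
from h import *
import pickle
c=calibration("wrist");p,d=read_camera("wrist");cv2.imwrite("pics/w1.png",p);pickle.dump((c,d),open("w1.pkl","wb"))
E
```

```text
t 1.98 pos [ 0.5231 -0.2166  0.2305] yang -14.47 tilt z [-0.001 -0.001 -1.   ] F [0.3 0.5 0. ] T [ 0.04 -0.02  0.01] w 0.996 g 0.0 q6 -0.18
d [ 0.0006 -0.0022  0.0805] roll 0.03
```

View pics/w1.png

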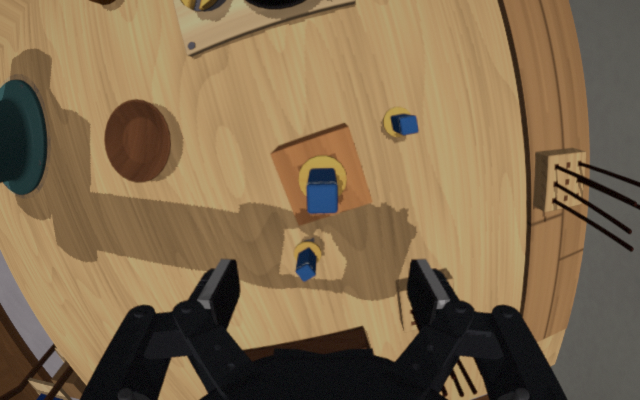

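The wrist view shows the handle's top face at about (323,200), square to the fingers. I'll check that against a ray before going down.

Run:
```python
from h import *
import pickle
c,d=pickle.load(open("w1.pkl","rb"));p=cv2.imread("pics/w1.png");h=cv2.cvtColor(p,cv2.COLOR_BGR2HSV)
m=cv2.inRange(h,(100,120,95),(125,255,255));m[:, :290]=0;m[:,350:]=0;m[:160]=0;m[225:]=0
k=cv2.findContours(m,0,1)[0];k=max(k,key=cv2.contourArea);r=cv2.minAreaRect(k);print(r)
B=[onz("wrist",q,.132,c) for q in cv2.boxPoints(r)];print(np.round(B,4),np.mean(B,0))
e=[(B[i+1]-B[i])[:2] for i in range(3)];print([ (np.degrees(np.arctan2(v[1],v[0])),np.hypot(*v)) for v in e])
```

```text
((321.5, 198.5), (27.0, 29.0), 90.0)
[[ 0.5147 -0.1991  0.132 ]
 [ 0.5374 -0.205   0.132 ]
 [ 0.5318 -0.2276  0.132 ]
 [ 0.5085 -0.2216  0.132 ]] [ 0.52311742 -0.21333665  0.132     ]
[(np.float64(-14.532694819167945), np.float64(0.023418286676777145)), (np.float64(-103.77056856601428), np.float64(0.02328368103170163)), (np.float64(165.48606016502538), np.float64(0.02410639846948405))]
```

step_arm(commands=[{"dx": 0.002, "dy": -0.001, "dz": 0.04, "roll": 0, "fingers": -1}, {"dx": 0.002, "dy": -0.001, "dz": 0.08, "roll": 0, "fingers": -1}, {"dx": 0.002, "dy": -0.001, "dz": 0.115, "roll": 0, "fingers": -1}, {"dx": 0.002, "dy": -0.001, "dz": 0.135, "roll": 0, "fingers": -1}, {"dx": 0.002, "dy": -0.001, "dz": 0.145, "roll": 0, "fingers": -1}, {"dx": 0.002, "dy": -0.001, "dz": 0.145, "roll": 0, "fingers": -1}])

```text
time: 2.78
tool_pos: [0.5219, -0.2096, 0.0858]
tcp_rot: [-2.477, -1.93, 0.001]
wrist_force: [0.4, 0.3, 0.5]
width: 0.998
grip_force: 0.0
```

step_arm(commands=[{"dx": 0, "dy": 0, "dz": 0, "roll": 0, "fingers": 1}, {"dx": 0, "dy": 0, "dz": 0, "roll": 0, "fingers": 1}, {"dx": 0, "dy": 0, "dz": 0, "roll": 0, "fingers": 1}, {"dx": 0, "dy": 0, "dz": 0, "roll": 0, "fingers": 1}, {"dx": 0, "dy": 0, "dz": 0, "roll": 0, "fingers": 1}, {"dx": 0, "dy": 0, "dz": 0, "roll": 0, "fingers": 1}, {"dx": 0, "dy": 0, "dz": 0, "roll": 0, "fingers": 1}], squeeze=80)

```text
time: 3.65
tool_pos: [0.5229, -0.211, 0.0871]
tcp_rot: [2.478, 1.929, 0.001]
wrist_force: [0.3, -0.4, 5.6]
width: 0.297
grip_force: 78.5
```

```bash
python3 go.py .521 -.2155 .23 -14.5
```

```text
t 3.65 pos [ 0.5229 -0.211   0.0871] yang -14.21 tilt z [ 0.001 -0.    -1.   ] F [ 0.3 -0.4  5.6] T [ 0.13  0.18 -0.03] w 0.297 g 78.5 q6 -0.18
d [-0.0049 -0.0006 -0.1429] roll 0.29
```

step_arm(commands=[{"dx": 0, "dy": 0, "dz": -0.02, "roll": 0, "fingers": 1}, {"dx": 0, "dy": 0, "dz": -0.05, "roll": 0, "fingers": 1}, {"dx": 0, "dy": 0, "dz": -0.08, "roll": 0, "fingers": 1}, {"dx": 0, "dy": 0, "dz": -0.11, "roll": 0, "fingers": 1}, {"dx": 0, "dy": 0, "dz": -0.14, "roll": 0, "fingers": 1}, {"dx": 0, "dy": 0, "dz": -0.14, "roll": 0, "fingers": 1}])

```text
time: 4.4
tool_pos: [0.5239, -0.2114, 0.2284]
tcp_rot: [2.476, 1.927, 0.003]
wrist_force: [0.0, 0.4, -0.9]
width: 0.295
grip_force: 78.9
```

```bash
python3 go.py .4785 .2435 .23 -14.5;  python3 - <<'E'
from h import *
p,d=read_camera("scene");w,_=read_camera("wrist")
T=calibration("scene");K=np.array(T["intrinsics"]);X=np.array(T["world_to_cam"])@[.523,-.211,.15,1];u,v=int(K[0,2]+K[0,0]*X[0]/-X[2]),int(K[1,2]-K[1,1]*X[1]/-X[2]);print(u,v)
a=cv2.resize(p[v-40:v+40,u-40:u+40],(400,400),interpolation=cv2.INTER_CUBIC)
b=cv2.resize(w[120:260,250:390],(400,400),interpolation=cv2.INTER_CUBIC)
cv2.imwrite("pics/lift.png",np.hstack([a,b]))
E
```

```text
t 4.4 pos [ 0.5239 -0.2114  0.2284] yang -14.2 tilt z [ 0.004 -0.002 -1.   ] F [ 0.   0.4 -0.9] T [ 0.05  0.01 -0.  ] w 0.295 g 78.9 q6 -0.18
d [ 0.4299 -0.1556 -0.0028] roll 0.3
231 192
```

View pics/lift.png

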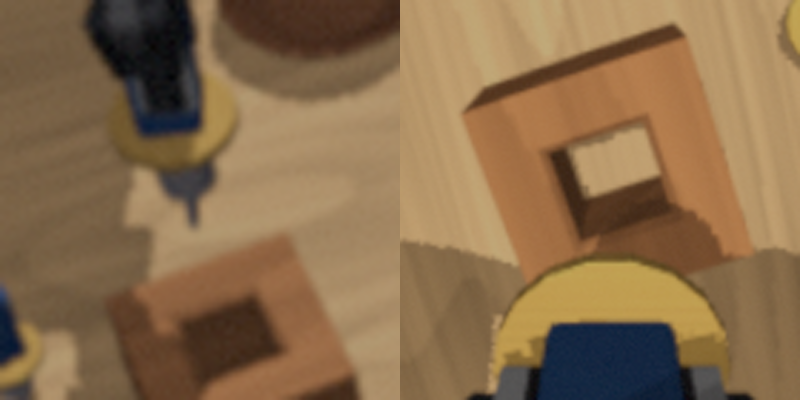

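The left crop (scene view) shows the blade edge-on at about full-image (230,195). That camera looks along about -22°, so the blade lies along tool y (-14°). The right crop shows the empty hole and the driver held squarely. Next I'll get the offset of the driver's axis in the grip.

```bash
python3 - <<'E'
from h import *
from scipy.spatial.transform import Rotation as R
st=read_state();M=R.from_rotvec(st["tcp_rot"]).as_matrix()
p,d=read_camera("scene");h=cv2.cvtColor(p,cv2.COLOR_BGR2HSV)
m=cv2.inRange(h,(18,110,80),(32,255,255));m[:,:205]=0;m[:,245:]=0;m[:160]=0;m[:,:][190:]=0
k=max(cv2.findContours(m,0,1)[0],key=cv2.contourArea);x,y,w,hh=cv2.boundingRect(k);print(x,y,w,hh)
z0=st["tool_pos"][2]-.077
for n,uv,z in(("flange",(x+w/2-.5,152+120/5),z0+.054),("blade",(191+194/5-.4,152+222/5-.4),z0)):
    P=onz("scene",uv,z);print(n,P,"tool",M.T@(P-st["tool_pos"]))
E
python3 go.py .4785 .2435 .2 53.8
```

```text
212 166 27 20
flange [ 0.52177504 -0.21538983  0.2018639 ] tool [-0.00477772  0.00126175  0.02299683]
blade [ 0.52847702 -0.21711652  0.1478639 ] tool [-0.0048202   0.00826824  0.07698577]
t 4.55 pos [ 0.5213 -0.2102  0.2241] yang -14.21 tilt z [-0.003  0.001 -1.   ] F [-0.8  0.6 -3.5] T [ 0.01 -0.01  0.02] w 0.294 g 78.9 q6 -0.18
d [ 0.4294 -0.1527  0.0248] roll -68.01
```

step_arm(commands=[{"dx": 0.05, "dy": -0.018, "dz": 0, "roll": -8, "fingers": 1}, {"dx": 0.1, "dy": -0.036, "dz": 0, "roll": -17, "fingers": 1}, {"dx": 0.155, "dy": -0.056, "dz": 0, "roll": -26, "fingers": 1}, {"dx": 0.21, "dy": -0.076, "dz": 0, "roll": -35, "fingers": 1}, {"dx": 0.265, "dy": -0.096, "dz": 0, "roll": -44, "fingers": 1}, {"dx": 0.32, "dy": -0.116, "dz": 0, "roll": -53, "fingers": 1}, {"dx": 0.375, "dy": -0.136, "dz": 0, "roll": -61, "fingers": 1}, {"dx": 0.43, "dy": -0.156, "dz": 0, "roll": -68, "fingers": 1}])

```text
time: 5.55
tool_pos: [0.4751, 0.2457, 0.2239]
tcp_rot: [-0.969, -2.986, 0.004]
wrist_force: [1.0, -0.0, -1.6]
width: 0.297
grip_force: 78.8
```

step_arm(commands=[{"dx": 0, "dy": 0, "dz": 0, "roll": 0, "fingers": 1}, {"dx": 0, "dy": 0, "dz": 0.02, "roll": 0, "fingers": 1}, {"dx": 0, "dy": 0, "dz": 0.04, "roll": 0, "fingers": 1}, {"dx": 0, "dy": 0, "dz": 0.04, "roll": 0, "fingers": 1}])

```text
time: 6.05
tool_pos: [0.4743, 0.2425, 0.1825]
tcp_rot: [-0.976, -2.98, 0.008]
wrist_force: [-0.4, -1.5, -2.2]
width: 0.297
grip_force: 79.3
```

```bash
python3 go.py .4753 .2459 .118 53.8;  python3 - <<'E'
from h import *
p,d=read_camera("scene");w,_=read_camera("wrist")
T=calibration("scene");K=np.array(T["intrinsics"]);X=np.array(T["world_to_cam"])@[.4785,.2435,.08,1];u,v=int(K[0,2]+K[0,0]*X[0]/-X[2]),int(K[1,2]-K[1,1]*X[1]/-X[2]);print(u,v)
a=cv2.resize(p[v-40:v+40,u-40:u+40],(400,400),interpolation=cv2.INTER_CUBIC)
b=cv2.resize(w[120:300,220:400],(400,400),interpolation=cv2.INTER_CUBIC)
cv2.imwrite("pics/hover.png",np.hstack([a,b]))
E
```

```text
t 6.05 pos [0.4743 0.2425 0.1825] yang 53.73 tilt z [-0.007 -0.003 -1.   ] F [-0.4 -1.5 -2.2] T [ 0.   -0.01 -0.02] w 0.297 g 79.3 q6 -0.51
d [0.001  0.0038 0.0645] roll -0.07
416 142
```

View pics/hover.png

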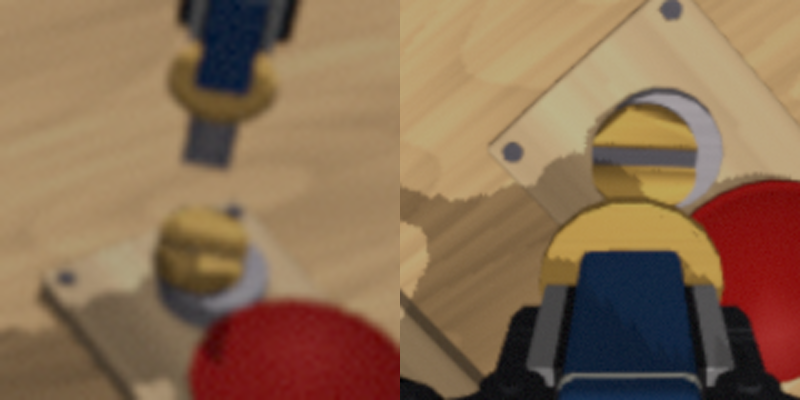

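The blade (left crop, tip at about (207,165)) is broadside and above the head. The slot (right crop, about (645,156)) is parallel to the finger line. Now to measure the last offset.

```bash
python3 - <<'E'
from h import *
from scipy.spatial.transform import Rotation as R
st=read_state();M=R.from_rotvec(st["tcp_rot"]).as_matrix()
print("scr wrist head",onz("wrist",(220+245*.45,120+153*.45),.054))
a=lambda x,y:(376+x/5-.4,102+y/5-.4)
t=onz("scene",a(207,164),.1825-.077);print("tip",t,M.T@(t-st["tool_pos"]))
f=onz("scene",a(222,88),.1825-.023);print("flange",f,M.T@(f-st["tool_pos"]))
print("scr scene",onz("scene",a(201,250),.054))
s0=onz("wrist",(220+193*.45,120+155*.45),.054);s1=onz("wrist",(220+298*.45,120+157*.45),.054);e=s1-s0
print("slot",np.degrees(np.arctan2(e[1],e[0])),s0,s1)
E
python3 go.py .4753 .2459 .118 53.8
```

```text
scr wrist head [0.478641   0.24951377 0.054     ]
tip [0.47622089 0.24168381 0.1055    ] [-0.0010711  -0.00138556  0.07994523]
flange [0.48103686 0.23777074 0.1595    ] [-0.00722458 -0.0017902   0.02594081]
scr scene [0.48419209 0.24272688 0.054     ]
slot 52.62763959388969 [0.46656857 0.23161446 0.054     ] [0.49307708 0.26632083 0.054     ]
t 6.15 pos [0.4763 0.2435 0.1854] yang 53.73 tilt z [-0.002 -0.001 -1.   ] F [ 0.3 -0.5 -1.6] T [0.03 0.03 0.02] w 0.296 g 79.3 q6 -0.51
d [0.0022 0.0014 0.0674] roll -0.07
```

step_arm(commands=[{"dx": -0.001, "dy": 0.003, "dz": 0.015, "roll": 0, "fingers": 1}, {"dx": -0.001, "dy": 0.003, "dz": 0.03, "roll": 0, "fingers": 1}, {"dx": -0.001, "dy": 0.003, "dz": 0.04, "roll": 0, "fingers": 1}, {"dx": -0.001, "dy": 0.003, "dz": 0.046, "roll": 0, "fingers": 1}, {"dx": -0.001, "dy": 0.003, "dz": 0.052, "roll": 0, "fingers": 1}, {"dx": -0.001, "dy": 0.003, "dz": 0.057, "roll": 0, "fingers": 1}, {"dx": -0.001, "dy": 0.003, "dz": 0.057, "roll": 0, "fingers": 1}])

```text
time: 7.02
tool_pos: [0.4791, 0.2462, 0.129]
tcp_rot: [-0.976, -2.986, 0.001]
wrist_force: [-0.4, -0.8, -1.9]
width: 0.296
grip_force: 79.4
```

```bash
for i in 1; do python3 go.py .4753 .2459 .118 53.8;done;  python3 - <<'E'
from h import *
p,d=read_camera("scene");w,_=read_camera("wrist")
a=cv2.resize(p[102:182,376:456],(400,400),interpolation=cv2.INTER_CUBIC)
b=cv2.resize(w[120:300,220:400],(400,400),interpolation=cv2.INTER_CUBIC)
cv2.imwrite("pics/seat.png",np.hstack([a,b]))
E
```

```text
t 7.03 pos [0.4791 0.2462 0.129 ] yang 53.8 tilt z [-0.001 -0.    -1.   ] F [-0.4 -0.8 -1.9] T [0.   0.02 0.01] w 0.296 g 79.4 q6 -0.51
d [ 0.0028 -0.0025  0.011 ] roll 0.0
```

View pics/seat.png

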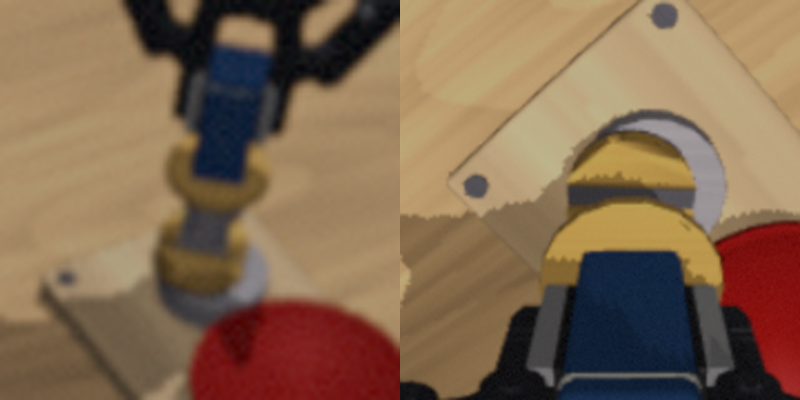

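The blade's tip (about (203,250), left crop) is at the slot and touches nothing yet. The head is centred left-right under the flange (both near column 632, right crop). I'll lower the last centimetre.

step_arm(commands=[{"dx": 0, "dy": 0, "dz": 0.003, "roll": 0, "fingers": 1}, {"dx": 0, "dy": 0, "dz": 0.006, "roll": 0, "fingers": 1}, {"dx": 0, "dy": 0, "dz": 0.008, "roll": 0, "fingers": 1}, {"dx": 0, "dy": 0, "dz": 0.008, "roll": 0, "fingers": 1}])

```text
time: 7.62
tool_pos: [0.4788, 0.2464, 0.1208]
tcp_rot: [-0.976, -2.985, 0.0]
wrist_force: [-2.1, 1.6, -2.4]
width: 0.291
grip_force: 79.1
```

```bash
python3 go.py .4753 .2459 .118 53.8
```

```text
t 7.62 pos [0.4788 0.2464 0.1208] yang 53.79 tilt z [-0.001  0.    -1.   ] F [-2.1  1.6 -2.4] T [ 0.53  0.4  -0.03] w 0.291 g 79.1 q6 -0.51
d [ 0.0025 -0.0024  0.0028] roll -0.01
```

step_arm(commands=[{"dx": 0.002, "dy": 0, "dz": 0, "roll": 0, "fingers": 1}, {"dx": 0.002, "dy": 0, "dz": 0.002, "roll": 0, "fingers": 1}, {"dx": 0.002, "dy": 0, "dz": 0.002, "roll": 0, "fingers": 1}])

```text
time: 8.0
tool_pos: [0.4777, 0.2472, 0.1191]
tcp_rot: [0.976, 2.986, -0.001]
wrist_force: [0.2, -0.2, -1.2]
width: 0.292
grip_force: 79.2
```

```bash
python3 go.py .4753 .2459 .118 53.8
```

```text
t 8.0 pos [0.4777 0.2472 0.1191] yang 53.81 tilt z [-0. -0. -1.] F [ 0.2 -0.2 -1.2] T [ 0.01 -0.   -0.06] w 0.292 g 79.2 q6 -0.51
d [ 0.0011 -0.0025  0.0011] roll 0.01
```

step_arm(commands=[{"dx": 0, "dy": 0.0004, "dz": 0, "roll": 6, "fingers": 1}, {"dx": 0, "dy": 0.0008, "dz": 0, "roll": 12, "fingers": 1}, {"dx": -0.0002, "dy": 0.0012, "dz": 0, "roll": 18, "fingers": 1}, {"dx": -0.0004, "dy": 0.0016, "dz": 0, "roll": 24, "fingers": 1}, {"dx": -0.0005, "dy": 0.002, "dz": 0, "roll": 30, "fingers": 1}, {"dx": -0.0005, "dy": 0.002, "dz": 0, "roll": 30, "fingers": 1}], squeeze=100)

```text
time: 8.75
tool_pos: [0.4788, 0.2494, 0.1193]
tcp_rot: [-1.714, -2.631, -0.001]
wrist_force: [-2.7, 2.5, -1.2]
width: 0.291
grip_force: 98.6
```

```bash
python3 go.py .4753 .2459 .118 -8
```

```text
t 8.75 pos [0.4788 0.2494 0.1193] yang 23.85 tilt z [-0.001  0.001 -1.   ] F [-2.7  2.5 -1.2] T [0.83 0.62 0.09] w 0.291 g 98.6 q6 0.02
d [-0.0018 -0.0046  0.0013] roll 31.85
```

step_arm(commands=[{"dx": 0.001, "dy": 0, "dz": 0, "roll": 6, "fingers": 1}, {"dx": 0.001, "dy": 0.0003, "dz": 0, "roll": 12, "fingers": 1}, {"dx": 0.001, "dy": 0.0006, "dz": 0, "roll": 18, "fingers": 1}, {"dx": 0.001, "dy": 0.001, "dz": 0, "roll": 24, "fingers": 1}, {"dx": 0.001, "dy": 0.001, "dz": 0, "roll": 24, "fingers": 1}])

```text
time: 9.38
tool_pos: [0.4799, 0.25, 0.1193]
tcp_rot: [2.222, 2.22, 0.0]
wrist_force: [-0.5, 0.9, -1.1]
width: 0.29
grip_force: 98.7
```

```bash
python3 go.py .4753 .2459 .118 -8
```

```text
t 9.38 pos [0.4799 0.25   0.1193] yang -0.04 tilt z [ 0. -0. -1.] F [-0.5  0.9 -1.1] T [0.25 0.2  0.03] w 0.29 g 98.7 q6 0.44
d [-0.0041 -0.0046  0.0013] roll 7.96
```

step_arm(commands=[{"dx": 0, "dy": 0.0003, "dz": 0, "roll": 4, "fingers": 1}, {"dx": 0, "dy": 0.0006, "dz": 0, "roll": 8, "fingers": 1}, {"dx": 0, "dy": 0.0006, "dz": 0, "roll": 8, "fingers": 1}, {"dx": 0, "dy": 0.0006, "dz": 0, "roll": 8, "fingers": 1}])

```text
time: 9.88
tool_pos: [0.4804, 0.25, 0.1193]
tcp_rot: [2.372, 2.06, -0.0]
wrist_force: [-1.7, 0.2, -1.3]
width: 0.29
grip_force: 98.7
```

```bash
python3 go.py .4753 .2459 .118 -8
```

```text
t 9.88 pos [0.4804 0.25   0.1193] yang -8.06 tilt z [-0. -0. -1.] F [-1.7  0.2 -1.3] T [0.21 0.15 0.11] w 0.29 g 98.7 q6 0.57
d [-0.0047 -0.0044  0.0013] roll -0.06
```

step_arm(commands=[{"dx": 0, "dy": 0.0003, "dz": 0, "roll": 2, "fingers": 1}, {"dx": 0, "dy": 0.0003, "dz": 0, "roll": 4, "fingers": 1}, {"dx": 0, "dy": 0.0003, "dz": 0, "roll": 4, "fingers": 1}])

```text
time: 10.25
tool_pos: [0.4806, 0.25, 0.1193]
tcp_rot: [2.445, 1.973, -0.0]
wrist_force: [-0.6, 1.2, -0.9]
width: 0.289
grip_force: 98.7
```

```bash
python3 go.py .4753 .2459 .118 -12
```

```text
t 10.25 pos [0.4806 0.25   0.1193] yang -12.21 tilt z [-0. -0. -1.] F [-0.6  1.2 -0.9] T [0.05 0.28 0.13] w 0.289 g 98.7 q6 0.65
d [-0.0051 -0.0044  0.0013] roll -0.21
```

step_arm(commands=[{"dx": 0, "dy": 0.0002, "dz": 0, "roll": 2, "fingers": 1}, {"dx": 0, "dy": 0.0003, "dz": 0, "roll": 4, "fingers": 1}, {"dx": 0, "dy": 0.0003, "dz": 0, "roll": 4, "fingers": 1}])

```text
time: 10.62
tool_pos: [0.4809, 0.25, 0.1193]
tcp_rot: [2.512, 1.886, -0.0]
wrist_force: [-1.7, 1.0, -1.1]
width: 0.29
grip_force: 99.0
```

```bash
python3 go.py .4753 .2459 .118 -16
```

```text
t 10.62 pos [0.4809 0.25   0.1193] yang -16.19 tilt z [-0. -0. -1.] F [-1.7  1.  -1.1] T [0.2  0.37 0.57] w 0.29 g 99.0 q6 0.72
d [-0.0055 -0.0042  0.0013] roll -0.19
```

step_arm(commands=[{"dx": 0, "dy": 0.0001, "dz": 0, "roll": 1.5, "fingers": 1}, {"dx": 0, "dy": 0.0002, "dz": 0, "roll": 3, "fingers": 1}, {"dx": 0, "dy": 0.0002, "dz": 0, "roll": 3, "fingers": 1}])

```text
time: 11.0
tool_pos: [0.4813, 0.25, 0.1193]
tcp_rot: [2.561, 1.82, 0.001]
wrist_force: [-0.9, 0.3, -1.2]
width: 0.291
grip_force: 99.3
```

```bash
python3 go.py .4753 .2459 .118 -19
```

```text
t 11.0 pos [0.4813 0.25   0.1193] yang -19.2 tilt z [ 0. -0. -1.] F [-0.9  0.3 -1.2] T [0.18 0.31 0.95] w 0.291 g 99.3 q6 0.77
d [-0.0058 -0.0043  0.0013] roll -0.2
```

The torque rose to 0.95 N m, so the screw is at its hard stop. I'll turn back to the middle of the play and lift.

step_arm(commands=[{"dx": 0, "dy": -0.0004, "dz": 0, "roll": -7, "fingers": 1}, {"dx": 0, "dy": -0.0008, "dz": 0, "roll": -14, "fingers": 1}, {"dx": 0, "dy": -0.0013, "dz": 0, "roll": -21, "fingers": 1}, {"dx": 0, "dy": -0.0013, "dz": 0, "roll": -21, "fingers": 1}])

```text
time: 11.5
tool_pos: [0.4803, 0.2502, 0.1193]
tcp_rot: [2.19, 2.252, 0.001]
wrist_force: [-0.3, -0.1, -2.1]
width: 0.291
grip_force: 98.5
```

```bash
python3 go.py .4753 .2459 .118 5
```

```text
t 11.5 pos [0.4803 0.2502 0.1193] yang 1.62 tilt z [ 0.001  0.    -1.   ] F [-0.3 -0.1 -2.1] T [ 0.02  0.04 -0.01] w 0.291 g 98.5 q6 0.41
d [-0.0042 -0.0051  0.0013] roll -3.38
```

step_arm(commands=[{"dx": 0, "dy": 0, "dz": -0.01, "roll": 0, "fingers": 1}, {"dx": 0, "dy": 0, "dz": -0.025, "roll": 0, "fingers": 1}, {"dx": 0, "dy": 0, "dz": -0.05, "roll": 0, "fingers": 1}, {"dx": 0, "dy": 0, "dz": -0.08, "roll": 0, "fingers": 1}, {"dx": 0, "dy": 0, "dz": -0.11, "roll": 0, "fingers": 1}, {"dx": 0, "dy": 0, "dz": -0.11, "roll": 0, "fingers": 1}])

```text
time: 12.25
tool_pos: [0.4823, 0.2515, 0.2338]
tcp_rot: [2.185, 2.253, 0.012]
wrist_force: [-0.7, 0.2, -2.0]
width: 0.293
grip_force: 98.7
```

```bash
python3 go.py .5229 -.211 .228 -14.2;  python3 - <<'E'
from h import *
p,d=read_camera("scene");w,_=read_camera("wrist")
a=cv2.resize(p[82:182,366:466],(400,400),interpolation=cv2.INTER_CUBIC)
b=cv2.resize(w[120:300,220:400],(400,400),interpolation=cv2.INTER_CUBIC)
cv2.imwrite("pics/after.png",np.hstack([a,b]))
c=calibration("wrist");import pickle;pickle.dump(c,open("aft.pkl","wb"))
E
```

```text
t 12.25 pos [0.4823 0.2515 0.2338] yang 1.75 tilt z [ 0.008  0.004 -1.   ] F [-0.7  0.2 -2. ] T [ 0.02  0.   -0.02] w 0.293 g 98.7 q6 0.4
d [-0.4635  0.0264  0.0044] roll 15.95
```

View pics/after.png

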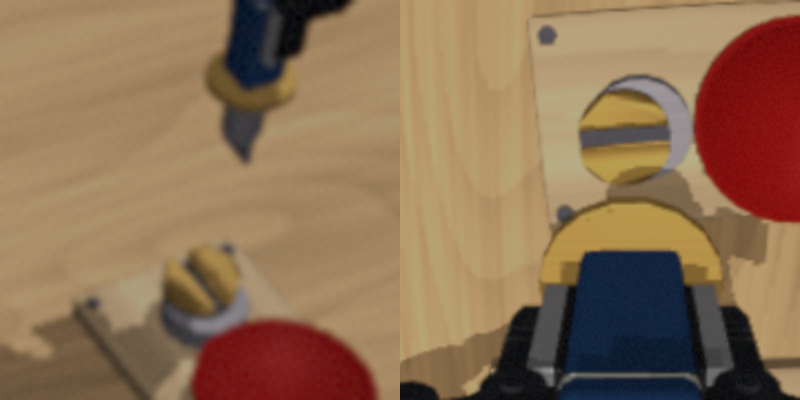

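The slot (right crop, (583,141) to (668,132)) now points at the dish and runs parallel to the jig's edge. Next, back to the stand.

step_arm(commands=[{"dx": -0.05, "dy": 0.003, "dz": 0, "roll": 2, "fingers": 1}, {"dx": -0.11, "dy": 0.006, "dz": 0, "roll": 4, "fingers": 1}, {"dx": -0.17, "dy": 0.01, "dz": 0, "roll": 6, "fingers": 1}, {"dx": -0.23, "dy": 0.013, "dz": 0, "roll": 8, "fingers": 1}, {"dx": -0.29, "dy": 0.017, "dz": 0, "roll": 10, "fingers": 1}, {"dx": -0.35, "dy": 0.02, "dz": 0, "roll": 12, "fingers": 1}, {"dx": -0.41, "dy": 0.023, "dz": 0, "roll": 14, "fingers": 1}, {"dx": -0.463, "dy": 0.026, "dz": 0, "roll": 16, "fingers": 1}])

```text
time: 13.35
tool_pos: [0.5191, -0.2134, 0.2271]
tcp_rot: [-2.479, -1.925, 0.002]
wrist_force: [0.8, 0.2, -0.9]
width: 0.294
grip_force: 98.7
```

step_arm(commands=[{"dx": 0, "dy": 0, "dz": 0.03, "roll": 0, "fingers": 1}, {"dx": 0, "dy": 0, "dz": 0.06, "roll": 0, "fingers": 1}, {"dx": 0, "dy": 0, "dz": 0.075, "roll": 0, "fingers": 1}, {"dx": 0, "dy": 0, "dz": 0.075, "roll": 0, "fingers": 1}, {"dx": 0, "dy": 0, "dz": 0.075, "roll": 0, "fingers": 1}])

```text
time: 13.98
tool_pos: [0.5211, -0.2116, 0.1552]
tcp_rot: [2.478, 1.93, 0.001]
wrist_force: [0.5, 0.4, -1.4]
width: 0.294
grip_force: 98.6
```

```bash
python3 go.py .5229 -.211 .09 -14.2;  python3 - <<'E'
from h import *
p,d=read_camera("scene");w,_=read_camera("wrist")
a=cv2.resize(p[160:260,185:285],(400,400),interpolation=cv2.INTER_CUBIC)
b=cv2.resize(w[120:300,220:400],(400,400),interpolation=cv2.INTER_CUBIC)
cv2.imwrite("pics/ret.png",np.hstack([a,b]))
E
python3 go.py .5229 -.211 .09 -14.2
```

```text
t 13.97 pos [ 0.5211 -0.2116  0.1552] yang -14.18 tilt z [ 0.001 -0.001 -1.   ] F [ 0.5  0.4 -1.4] T [-0.   -0.04 -0.02] w 0.294 g 98.6 q6 -0.18
d [0.0011 0.0015 0.0652] roll 0.02
t 14.07 pos [ 0.5215 -0.2118  0.1559] yang -14.18 tilt z [ 0.003 -0.001 -1.   ] F [-0.2 -0.4 -1.4] T [ 0.01 -0.01 -0.02] w 0.294 g 98.6 q6 -0.18
d [0.0012 0.0009 0.0659] roll 0.02
```

View pics/ret.png

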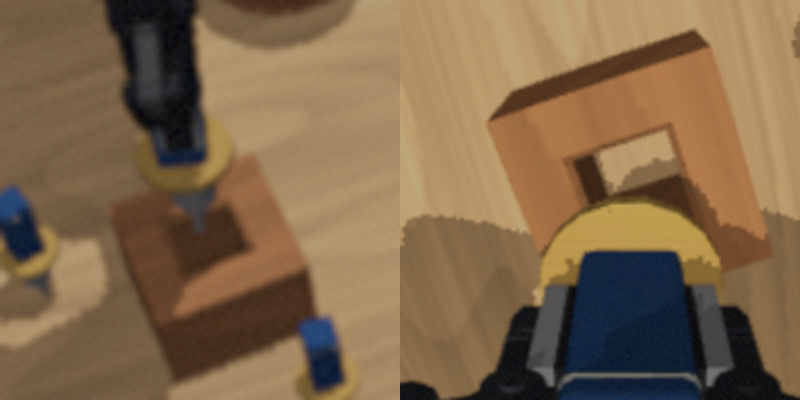

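The tip (left crop, about (200,230)) is over the hole. From the stand-top corners in the wrist crop ((490,122), (710,47), (772,252)) I get the stand's centre and compare it with the driver's axis.

Run:
```python
from h import *
from scipy.spatial.transform import Rotation as R
st=read_state();M=R.from_rotvec(st["tcp_rot"]).as_matrix()
w=lambda x,y:onz("wrist",(220+(x-400)*.45,120+y*.45),.06)
A,B,C=w(490,122),w(710,47),w(772,252);c=(A+C)/2;print(A,B,C,"centre",c,np.linalg.norm(A-B),np.linalg.norm(B-C))
H1,H2=w(566,160),w(671,125);mid=(H1+H2)/2;n=(C-B)/np.linalg.norm(C-B);print("hole centre",mid+n*.018,np.linalg.norm(H1-H2))
s=lambda x,y:(185+x/4-.4,160+y/4-.4)
t=onz("scene",s(200,230),st["tool_pos"][2]-.077);f=onz("scene",s(185,160),st["tool_pos"][2]-.023)
for P in(t,f,c):print(P,M.T@(P-st["tool_pos"]))
# top camera stand corners from crop.png (z .06)
Q=lambda x,y:onz("top",(395+(x-450)/5.8-.4,165+y/5.8-.4),.06)
print("top stand",(Q(483,60)+Q(757,273))/2,(Q(733,32)+Q(510,303))/2)
```

```text
[ 0.47972671 -0.17626427  0.06      ] [ 0.56220998 -0.16958082  0.06      ] [ 0.56910249 -0.2520572   0.06      ] centre [ 0.5244146  -0.21416074  0.06      ] 0.08275359548389312 0.08276387508642596
hole centre [ 0.52401435 -0.2132419   0.06      ] 0.03999467211798571
[ 0.53137791 -0.21769384  0.07886694] [-0.00323091  0.01076212  0.0770314 ]
[ 0.52637574 -0.21596334  0.13286694] [-0.00280608  0.00563618  0.02301695]
[ 0.5244146  -0.21416074  0.06      ] [-0.00150113  0.00309399  0.09587655]
top stand [ 0.52139208 -0.21573716  0.06      ] [ 0.52108042 -0.21648859  0.06      ]
```

step_arm(commands=[{"dx": 0, "dy": 0.0015, "dz": 0.01, "roll": 0, "fingers": 1}, {"dx": 0, "dy": 0.0015, "dz": 0.02, "roll": 0, "fingers": 1}, {"dx": 0, "dy": 0.0015, "dz": 0.03, "roll": 0, "fingers": 1}, {"dx": 0, "dy": 0.0015, "dz": 0.03, "roll": 0, "fingers": 1}])

```text
time: 14.58
tool_pos: [0.5207, -0.2115, 0.1225]
tcp_rot: [-2.477, -1.928, 0.002]
wrist_force: [0.0, -0.5, -0.3]
width: 0.291
grip_force: 98.6
```

step_arm(commands=[{"dx": 0, "dy": 0, "dz": 0.012, "roll": 0, "fingers": 1}, {"dx": 0, "dy": 0, "dz": 0.024, "roll": 0, "fingers": 1}, {"dx": 0, "dy": 0, "dz": 0.033, "roll": 0, "fingers": 1}, {"dx": 0, "dy": 0, "dz": 0.036, "roll": 0, "fingers": 1}, {"dx": 0, "dy": 0, "dz": 0.036, "roll": 0, "fingers": 1}])

```text
time: 15.2
tool_pos: [0.5219, -0.212, 0.0881]
tcp_rot: [-2.479, -1.93, 0.0]
wrist_force: [0.7, -0.6, -1.6]
width: 0.295
grip_force: 98.6
```

```bash
python3 go.py .5229 -.211 .087 -14.2
```

```text
t 15.2 pos [ 0.5219 -0.212   0.0881] yang -14.2 tilt z [-0.  0. -1.] F [ 0.7 -0.6 -1.6] T [-0.   -0.04 -0.02] w 0.295 g 98.6 q6 -0.18
d [0.0012 0.0007 0.0011] roll 0.0
```

One more small step down, release gently, and rise.

step_arm(commands=[{"dx": 0, "dy": 0, "dz": 0.001, "roll": 0, "fingers": 1}, {"dx": 0, "dy": 0, "dz": 0.0015, "roll": 0, "fingers": 0.3}, {"dx": 0, "dy": 0, "dz": 0.0015, "roll": 0, "fingers": 0}, {"dx": 0, "dy": 0, "dz": 0.0015, "roll": 0, "fingers": -0.5}, {"dx": 0, "dy": 0, "dz": 0.0015, "roll": 0, "fingers": -1}, {"dx": 0, "dy": 0, "dz": 0.0015, "roll": 0, "fingers": -1}, {"dx": 0, "dy": 0, "dz": 0.0015, "roll": 0, "fingers": -1}])

```text
time: 16.08
tool_pos: [0.5219, -0.212, 0.0868]
tcp_rot: [-2.479, -1.93, 0.0]
wrist_force: [0.6, -0.3, -0.3]
width: 1.0
grip_force: 0.0
```

step_arm(commands=[{"dx": 0, "dy": 0, "dz": -0.02, "roll": 0, "fingers": -1}, {"dx": 0, "dy": 0, "dz": -0.05, "roll": 0, "fingers": -1}, {"dx": 0, "dy": 0, "dz": -0.1, "roll": 0, "fingers": -1}, {"dx": 0, "dy": 0, "dz": -0.14, "roll": 0, "fingers": -1}, {"dx": 0, "dy": 0, "dz": -0.16, "roll": 0, "fingers": -1}, {"dx": 0, "dy": 0, "dz": -0.16, "roll": 0, "fingers": -1}])

```text
time: 16.82
tool_pos: [0.5227, -0.2124, 0.2481]
tcp_rot: [2.477, 1.928, 0.002]
wrist_force: [0.6, -0.4, -0.3]
width: 0.998
grip_force: 0.0
```

```bash
python3 go.py .5229 -.211 .087 -14.2;  python3 - <<'E'
from h import *
p,d=read_camera("scene");w,_=read_camera("wrist")
a=cv2.resize(p[100:260,160:480],(640,320),interpolation=cv2.INTER_CUBIC)
b=cv2.resize(w[100:240,180:460],(560,280),interpolation=cv2.INTER_CUBIC)
W=np.zeros((600,640,3),np.uint8);W[:320]=a;W[320:,:560]=b
cv2.imwrite("pics/end.png",W)
E
```

```text
t 16.82 pos [ 0.5227 -0.2124  0.2481] yang -14.2 tilt z [ 0.003 -0.001 -1.   ] F [ 0.6 -0.4 -0.3] T [0.06 0.02 0.01] w 0.998 g 0.0 q6 -0.18
d [ 0.0015 -0.0006  0.1611] roll -0.0
```

View pics/end.png

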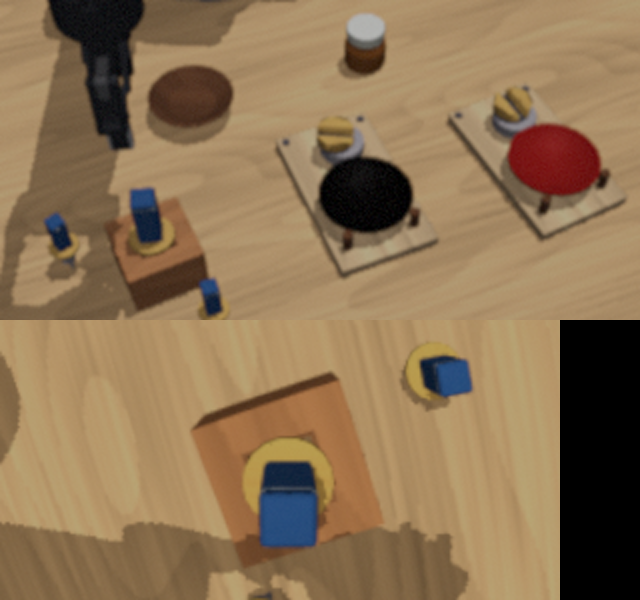

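The driver stands upright in its stand (scene crop (148,225)). The red slot points at its dish ((513,105)), the black screw has not moved, and the gripper is clear.

```bash
python3 -c "
from workcell import *
print(finish_job())"
```

```text
the job is handed in; nothing more can be done
None
```

The red dish's screw is turned clockwise to its hard stop with the slot pointing at the dish, the driver is back upright in its stand and released, and the black clamp was left alone; I handed the job in at about 17 s, and no verdict was returned.

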